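# Slide the ring mould between the fig bowls onto the mat

### The job

Push the steel ring mould that stands near the kitchen timer (the larger of the two rings) across the table through the narrow gap between the two fig bowls, and leave it standing wholly on the round mat beyond them. Only push it gently with the fingers: do not grip, lift or tip it, do not ram the bowls, and leave the timer, the smaller ring, the nozzle and the tape where they are.

Things in the scene. Friction and masses are not known exactly. Their poses are not given: they have to be found in the camera images.
- ring_mould: The larger steel ring mould, an open upright tube, loose, about 0.07 kg: 69 mm outside diameter, 45 mm high, wall about 1 mm (its bore may be taken as 46 mm across). Starts to the left (+y) of the bowls, in one of two places; the timer stands in the other. Origin at the centre of its underside.
- bowl_near: The small steel prep bowl nearer the robot, with half a fig in it; fixed, it does not move. Round, 110 mm across at the rim, 42 mm high, narrowing to 58 mm at the foot. Origin at the centre of its underside.
- bowl_far: The same kind of bowl, farther from the robot; fixed. Its centre is 189 mm from that of bowl_near, so the gap between the rims is 79 mm wide. Origin at the centre of its underside; its x axis points from bowl_near to bowl_far, its -y axis points through the gap to the mat's side.
- gap (a point): The middle of the gap, on the table midway between the two bowls' centres.
- mat: Round mat, white with a thin blue rim, 120 mm across, paper-thin (under 1 mm, no edge to catch on), fixed, on the right (-y) side of the bowls, 150 to 185 mm beyond the middle of the gap and up to 25 mm off the straight line through it. Origin at its centre.
- dial_timer: Pale cream kitchen timer with a dial, 64 mm across, 44 mm high, loose; a bystander. Origin at the centre of its underside.
- nozzle: Pale grey conical piping nozzle standing on its wide end, 29 mm across, 50 mm high, loose; a bystander beyond the mat. Origin at the centre of its underside.
- small_ring: Smaller steel ring mould, 61 mm across, 40 mm high, loose; a bystander beyond the bowls. Origin at the centre of its underside.
- tape: Roll of beige tape lying flat, 98 mm across, 25 mm high, loose; a bystander at the back. Origin at the centre of its underside.
Not all that is in view belongs to the job. Leave any blue look-alike of the bowl_far alone.

How it is judged:
By the outcome, as a careful person would: the job done as asked, in the order asked, and still so for the second after the job is handed in, with the robot touching nothing.
It also fails if it takes over 54 s, if anything falls off the work surface, if the arm or the gripper's body presses on something with over 40 N, if the wrist force passes 120 N, or if a joint passes its speed limit or range.

### The arm

A 6-joint arm with a two-finger parallel gripper is mounted at the origin on a cart in front of the work surface, level with it; the furniture and walls round the work are solid. World frame = base frame: x ahead of the robot, y to its left, z up, the work surface at z = 0. Lengths are in m, angles in rad, forces in N, time in s.
With the tool pointing down it reaches from about 0.325 to 0.9 m from the base axis. Payload 6.1 kg.
Tool frame: the origin (TCP) lies midway between the tips of the shut fingers; the grasp point (between the pads) lies 19 mm behind it; x points along the fingers, y is the direction in which the jaws open and shut, and the axes are right-handed (so a half turn about x gives the same grasp; the last joint's range is limited). The gripper opens to 85 mm and grips with 20 to 120 N. Pads are 22 mm wide; open, the fingers measure 114 mm over their backs; the gripper's body (76 mm by 85 mm) begins 54 mm behind the grasp point. The pads swing forward as they close: fully open they stand 13 mm farther back than shut.
Start: joints at [1.12, 0.22, 1.526, -0, 1.395, -0.126], TCP at [0.199, 0.592, 0.231] pointing down, gripper open.
Joint ranges: [-2.98, 2.98], [-0.91, 2.08], [0.09, 2.57], [-1.24, 4.39], [0.2, 2.65], [-2.68, 2.68]. Speed limits (rad/s): [2.57, 2.57, 3.01, 3.14, 3.14, 3.14].

### API

Orientations are given as [roll, pitch, yaw] about the fixed x, y, z axes, in that order (R = Rz(yaw) Ry(pitch) Rx(roll)).
In Python, from plant import movep, move_l, set_joints, gripper_to, hold, inverse_kinematics, observe, get_image, get_calibration, Unreachable, job_done gives the robot as it stands. Calls block until the motion is done:
- movep(position, orientation): joint-space move of the TCP to a pose.
- move_l(position, feed=0.15, rotation=None, max_force=None): straight line of the TCP; rotation=None keeps the orientation; feed is the mean speed in m/s. With max_force (N) it stops when the force on the tool has changed by that much, and returns True; else False.
- set_joints(angles): joint-space move.
- gripper_to(opening, f_grip=None): finger opening in m; f_grip is the grip in N (None keeps the last); returns when the fingers have stopped.
- hold(seconds).
- inverse_kinematics(position, orientation): joint angles nearest the present ones, or None.
- observe(): the state.
- get_image(name): name is "scene" or "top"; returns (picture, depth): 480x640x3 uint8, red, green, blue; 480x640 float32, m along the optical axis (not along the pixel's ray), 0 where there is no reading.
- get_calibration(name): a dict with "intrinsics" (3x3 intrinsics, pixels), "world_from_camera" (4x4, takes a point from camera to world coordinates). Camera axes: x right, y down, z forward; pixel columns grow to the right and rows downward; lengths in m; the calibration is good to about 2 mm. A picture is of the moment at which its call begins. get_calibration takes no time and is no camera call.
A pose or a line that the arm cannot do raises Unreachable and nothing moves.
- job_done(): hands the job in, once; it reports no verdict.
The state is a dict: "time_s": time; "q": joint angles; "joint_velocities": joint speeds; "joint_torque": joint torques, N m; "eef_pos": TCP position; "tcp_rot": TCP orientation; "ft_force": force on the tool from outside, world axes, zero at the start; "torque": the same for the moment, N m; "opening": finger opening in m.
Only numpy, scipy, OpenCV 4.12 (cv2) and the standard library are available. Lean on these libraries where they do the work, as an engineer would, in place of code of your own. Each camera call takes 0.05 s, during which the arm holds its last target.

## Working session

There is one attempt and no reset: what is moved stays moved. The work goes in short steps, each a Python script; the robot and the scene stay as the last script left them, time stands still between calls to the robot, and variables do not carry over. Pictures are saved under pics/ and viewed, and the job is handed in when it is done.

```bash
mkdir -p pics; ls; python3 - <<'E'
from plant import *
import cv2,numpy as np
for n in("scene","top"):
    p,d=get_image(n); cv2.imwrite(f"pics/{n}0.png",p[:,:,::-1]); np.save(f"{n}_d0.npy",d)
    c=get_calibration(n); print(n,np.round(c["intrinsics"],1).tolist(),np.round(c["world_from_camera"],3).tolist())
s=observe(); print(s["time_s"],s["eef_pos"],s["tcp_rot"],s["opening"])
E
```

```text
pics
scene [[499.0, 0.0, 322.8], [0.0, 499.0, 240.7], [0.0, 0.0, 1.0]] [[0.632, -0.374, 0.679, -0.091], [-0.775, -0.324, 0.543, -0.646], [0.017, -0.869, -0.494, 0.538], [0.0, 0.0, 0.0, 1.0]]
top [[540.6, 0.0, 319.7], [0.0, 540.6, 240.3], [0.0, 0.0, 1.0]] [[0.009, -0.992, 0.123, 0.434], [-1.0, -0.009, 0.0, -0.125], [0.001, -0.123, -0.992, 1.327], [0.0, 0.0, 0.0, 1.0]]
0.1 [0.19921299 0.59180815 0.23029482] [-1.71781334  1.56898398 -2.04264085] 0.08564659477328712
```

View pics/scene0.png

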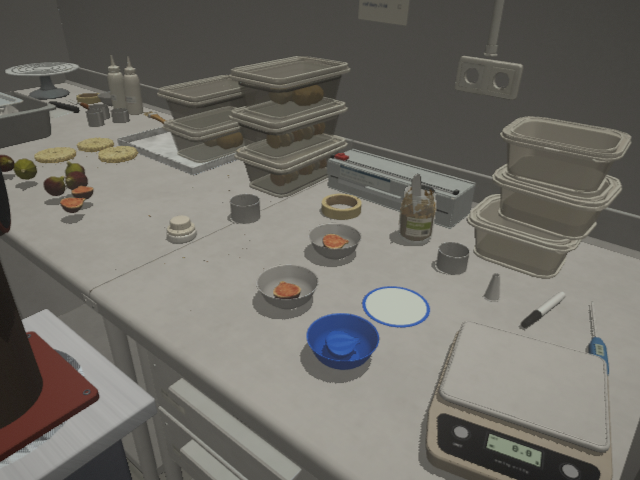

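View pics/top0.png

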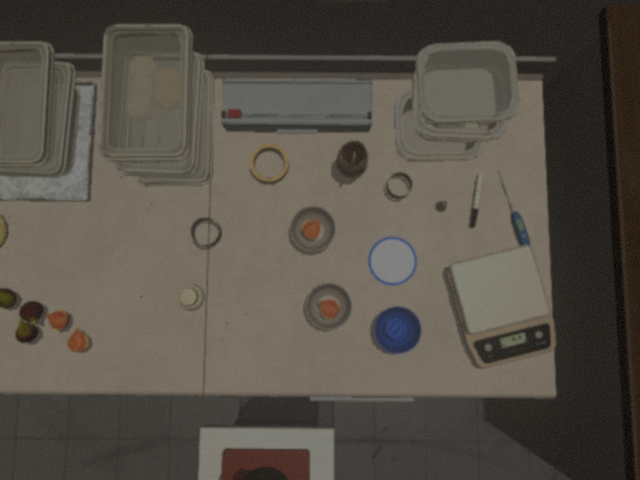

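The scene view shows the target ring at (245,208), the timer at (181,230), bowls at (287,287) and (335,242), mat at (396,306), the small ring at (452,258), nozzle at (493,287), tape at (341,206) and a blue bowl at (342,342).

In the top view, these could be taken for the target:
- Ring at (206,232), the one beside the timer at (190,297). This is my choice.
- Small ring at (399,185), beside the nozzle.
- Tape at (269,163), which is beige.

Next I'll measure and check crops.

```bash
cat > h.py <<'E'
import cv2,numpy as np
from plant import get_calibration
def ray(n,uv,z):
    c=get_calibration(n);K=np.array(c["intrinsics"]);T=np.array(c["world_from_camera"])
    d=T[:3,:3]@np.linalg.solve(K,[uv[0],uv[1],1.]);o=T[:3,3]
    return o+d*(z-o[2])/d[2]
def proj(n,P):
    c=get_calibration(n);K=np.array(c["intrinsics"]);T=np.linalg.inv(np.array(c["world_from_camera"]))
    p=K@(T[:3,:3]@np.array(P,float)+T[:3,3]);return p[:2]/p[2]
def rays(n,uvs,z): return np.array([ray(n,u,z)[:2] for u in uvs])
def circ(P):
    A=np.c_[2*P,np.ones(len(P))];s=np.linalg.lstsq(A,(P**2).sum(1),rcond=None)[0]
    return s[:2],np.sqrt(s[2]+s[:2]@s[:2])
E
python3 - <<'E'
import cv2,numpy as np
from h import *
t=cv2.imread("pics/top0.png");s=cv2.imread("pics/scene0.png")
a=cv2.resize(t[150:340,170:430],None,fx=3,fy=3,interpolation=cv2.INTER_CUBIC);cv2.imwrite("pics/tc.png",a)
b=cv2.resize(s[180:330,150:450],None,fx=2.6,fy=2.6,interpolation=cv2.INTER_CUBIC);cv2.imwrite("pics/sc.png",b)
# depth heights top
d=np.load("top_d0.npy")
c=get_calibration("top");K=np.array(c["intrinsics"]);T=np.array(c["world_from_camera"])
v,u=np.mgrid[:480,:640]
P=np.stack([(u-K[0,2])/K[0,0]*d,(v-K[1,2])/K[1,1]*d,d],-1)@T[:3,:3].T+T[:3,3]
np.save("P0.npy",P)
h=P[...,2]; print(np.median(h[200:300,220:280]))
for nm,(x0,y0,x1,y1) in dict(ring=(180,210,235,255),timer=(170,275,215,320),near=(295,275,360,337),far=(282,200,342,262),small=(380,165,415,205)).items():
    q=P[y0:y1,x0:x1].reshape(-1,3); m=(q[:,2]>0.03)&(q[:,2]<.06);q=q[m]
    if len(q)>5: 
        cc,r=cv2.minEnclosingCircle(q[:,:2].astype(np.float32)*1000); print(nm,len(q),np.round(cc,1),round(r,1),"zmax",q[:,2].max().round(3),"mean",q.mean(0).round(3))
E
```

```text
0.0007367358944954105
ring 138 [612.6 152.7] 34.9 zmax 0.053 mean [0.615 0.156 0.04 ]
timer 290 [455.1 185.5] 26.3 zmax 0.05 mean [0.456 0.185 0.042]
near 485 [ 436.9 -146.2] 55.0 zmax 0.049 mean [ 0.436 -0.146  0.038]
far 468 [ 621.9 -107.5] 55.4 zmax 0.048 mean [ 0.628 -0.105  0.038]
small 92 [ 733.7 -317.8] 31.0 zmax 0.044 mean [ 0.736 -0.32   0.038]
```

View pics/tc.png

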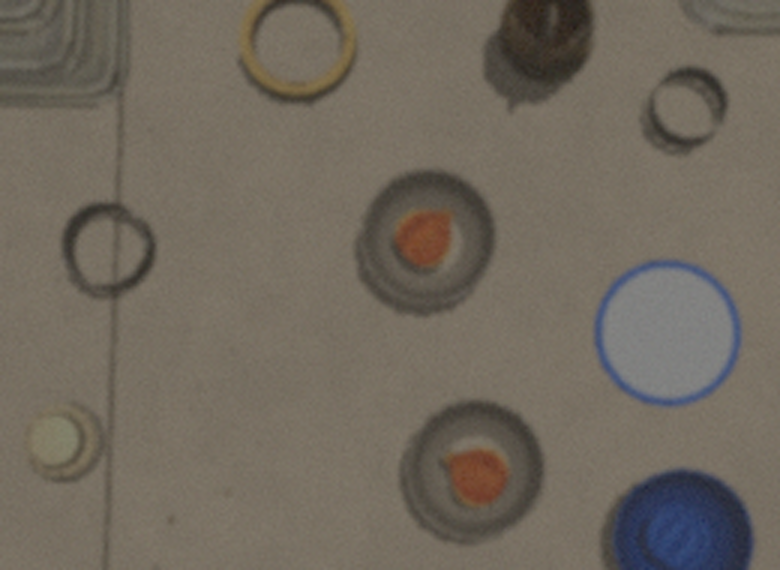

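View pics/sc.png

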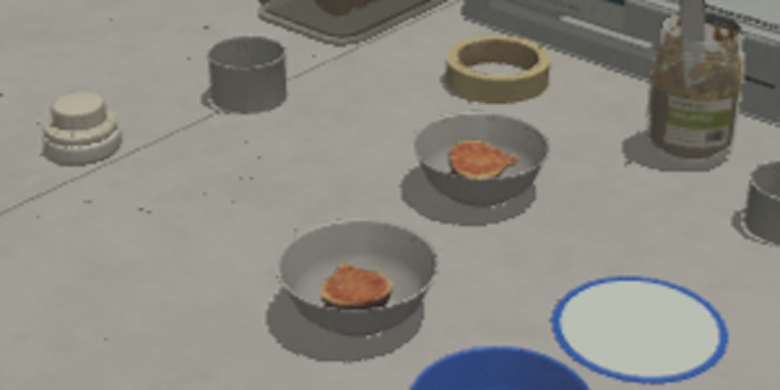

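The crops confirm an open, bare steel tube beside the cream timer. Its fitted radius of 34.9 mm and the bowl spacing of 189.0 mm match the given sizes. I'll cross-check with the second camera and measure the mat.

```bash
cat >> h.py <<'E'
def cloud(n,d):
    c=get_calibration(n);K=np.array(c["intrinsics"]);T=np.array(c["world_from_camera"])
    v,u=np.mgrid[:480,:640]
    return np.stack([(u-K[0,2])/K[0,0]*d,(v-K[1,2])/K[1,1]*d,d],-1)@T[:3,:3].T+T[:3,3]
E
python3 - <<'E'
from h import *
from plant import *
P=cloud("scene",np.load("scene_d0.npy")).reshape(-1,3)
for nm,c,r in (("ring",(.613,.153),.05),("near",(.437,-.146),.075),("far",(.622,-.1075),.075),("timer",(.455,.185),.05)):
    q=P[(np.hypot(P[:,0]-c[0],P[:,1]-c[1])<r)&(P[:,2]>.034)&(P[:,2]<.06)]
    cc,rr=cv2.minEnclosingCircle(q[:,:2].astype(np.float32)*1000);print(nm,len(q),np.round(cc,1),round(rr,1),q[:,2].max().round(3))
for n in("top","scene"):
    im=cv2.imread(f"pics/{n}0.png");hsv=cv2.cvtColor(im,cv2.COLOR_BGR2HSV)
    m=cv2.inRange(hsv,(100,110,60),(130,255,255))
    x=rays(n,np.argwhere(m)[:,::-1],0.)
    q=x[np.hypot(x[:,0]-.55,x[:,1]+.305)<.085]
    print(n,"mat",len(q)); 
    if len(q)>20: print(np.round(circ(q),4) if 0 else circ(q))
near=np.array([.4369,-.1462]);far=np.array([.6219,-.1075])
e=(far-near)/np.linalg.norm(far-near); print("gapmid",(near+far)/2,"ux",e,"dir",np.array([e[1],-e[0]]))
import plant
s=observe();print(s["tcp_rot"])
for yaw in(0.2,0,-.3,-.6,3.14):
  print(yaw,inverse_kinematics([.613,.2,.02],[0,np.pi/2,yaw]),inverse_kinematics([.52,-.25,.02],[0,np.pi/2,yaw]))
E
```

```text
ring 275 [616.4 152.5] 38.4 0.047
near 552 [ 438.3 -145. ] 56.9 0.045
far 421 [ 623.4 -104.9] 56.9 0.045
timer 209 [457.9 187.8] 23.1 0.047
top mat 2Traceback (most recent call last):
  File "<stdin>", line 10, in <module>
  File "h.py", line 10, in rays
    def rays(n,uvs,z): return np.array([ray(n,u,z)[:2] for u in uvs])
                                        ~~~^^^^^^^
  File "h.py", line 4, in ray
    c=get_calibration(n);K=np.array(c["intrinsics"]);T=np.array(c["world_from_camera"])
ValueError: time passes only in moves, steps and waits
```

```bash
python3 - <<'E'
s=open("h.py").read()
s=s.replace("from plant import get_calibration","import functools,plant\n@functools.lru_cache(None)\ndef get_calibration(n): return plant.get_calibration(n)")
open("h.py","w").write(s)
E
python3 - <<'E'
from h import *
from plant import observe,inverse_kinematics
for n in("top","scene"):
    im=cv2.imread(f"pics/{n}0.png");hsv=cv2.cvtColor(im,cv2.COLOR_BGR2HSV)
    m=cv2.inRange(hsv,(100,90,50),(130,255,255))
    x=rays(n,np.argwhere(m)[:,::-1],0.)
    c0=ray("top",(393,261),0)[:2]
    q=x[np.hypot(*(x-c0).T)<.075]
    print(n,"mat",len(q),c0,circ(q))
near=np.array([.4376,-.1456]);far=np.array([.6227,-.1062])
e=(far-near)/np.linalg.norm(far-near); print("gapmid",(near+far)/2,"ux",e,"dir",np.array([e[1],-e[0]]))
print(observe()["time_s"],observe()["q"])
for yaw in(0.2,0,-.3,-.6,-1.57,1.57,3.14):
  print(yaw,[None if a is None else np.round(a,2) for a in (inverse_kinematics([.613,.2,.02],[0,np.pi/2,yaw]),inverse_kinematics([.52,-.25,.02],[0,np.pi/2,yaw]))])
E
```

```text
top mat 145 [ 0.54852251 -0.30580277] (array([ 0.54977498, -0.30359272]), np.float64(0.056852192506820554))
scene mat 405 [ 0.54852251 -0.30580277] (array([ 0.54737294, -0.30019423]), np.float64(0.05884662001807462))
gapmid [ 0.53015 -0.1259 ] ux [0.97808762 0.20819369] dir [ 0.20819369 -0.97808762]
0.1 [ 1.11986452e+00  2.21155982e-01  1.52751265e+00  3.84933229e-05
  1.39473597e+00 -1.26111075e-01]
0.2 [array([ 0.19,  0.49,  1.61, -0.  ,  1.04, -1.58]), array([-0.58,  0.35,  1.8 ,  0.  ,  0.99, -2.36])]
0 [array([ 0.19,  0.49,  1.61, -0.  ,  1.04, -1.38]), array([-0.58,  0.35,  1.8 ,  0.  ,  0.99, -2.16])]
-0.3 [array([ 0.19,  0.49,  1.61, -0.  ,  1.04, -1.08]), array([-0.58,  0.35,  1.8 ,  0.  ,  0.99, -1.86])]
-0.6 [array([ 0.19,  0.49,  1.61, -0.  ,  1.04, -0.78]), array([-0.58,  0.35,  1.8 , -0.  ,  0.99, -1.56])]
-1.57 [array([ 0.19,  0.49,  1.61, -0.  ,  1.04,  0.19]), array([-0.58,  0.35,  1.8 , -0.  ,  0.99, -0.59])]
1.57 [None, array([-0.58,  0.35,  1.8 , -0.  ,  0.99,  2.56])]
3.14 [array([ 0.19,  0.49,  1.61, -0.  ,  1.04,  1.77]), array([-0.58,  0.35,  1.8 , -0.  ,  0.99,  0.99])]
```

```bash
python3 - <<'E'
from h import *
for n in("top","scene"):
    P=cloud(n,np.load(n+"_d0.npy")).reshape(-1,3)
    for y0 in np.arange(.05,.4,.05):
        o=[]
        for z0,z1 in((.02,.05),(.05,.1),(.1,.16),(.16,.22),(.22,.4)):
            q=P[(P[:,1]>=y0)&(P[:,1]<y0+.05)&(P[:,2]>z0)&(P[:,2]<z1)&(P[:,0]>.655)]
            o.append(round(float(np.sort(q[:,0])[3]),3) if len(q)>6 else None)
        print(n,round(y0,2),o)
E
```

```text
top 0.05 [0.867, 0.865, 0.879, 1.076, 1.076]
top 0.1 [0.871, 0.719, 0.724, 0.72, 0.724]
top 0.15 [1.025, 0.715, 0.72, 0.711, 0.718]
top 0.2 [None, 0.714, 0.719, 0.711, 0.718]
top 0.25 [None, 0.712, 0.718, 0.713, 0.717]
top 0.3 [None, 0.723, 1.076, 0.718, 0.723]
top 0.35 [None, None, 1.077, 1.076, 1.076]
scene 0.05 [0.803, 0.864, 0.883, 1.075, 1.075]
scene 0.1 [0.867, 0.72, 0.728, 0.719, 0.725]
scene 0.15 [0.736, 0.716, 0.721, 0.711, 0.718]
scene 0.2 [0.735, 0.714, 0.719, 0.712, 0.718]
scene 0.25 [0.735, 0.714, 0.719, 0.713, 0.717]
scene 0.3 [None, None, 0.744, 0.719, 0.727]
scene 0.35 [None, None, None, None, 1.074]
```

Boxes stand at x ≥ 0.711 behind the ring. I'll start with a mostly −y heading to keep the wrist clear, then S-curve onto the gap axis. I'll push with two fingers 36 mm apart, cradling the ring's back from outside.

```bash
cat > plan.py <<'E'
from h import *
near=np.array([.4376,-.1456]);far=np.array([.6227,-.1062]);mid=(near+far)/2
e=(far-near)/np.linalg.norm(far-near);D=np.array([e[1],-e[0]])
mat=np.array([.5485,-.302]);L=.0404;Z=.010
u=lambda a:np.array([np.cos(a),np.sin(a)])
def bez(P,n=400):
    t=np.linspace(0,1,n)[:,None];P=np.array(P)
    return (1-t)**3*P[0]+3*t*(1-t)**2*P[1]+3*t*t*(1-t)*P[2]+t**3*P[3]
def sample(c,step):
    s=np.r_[0,np.cumsum(np.hypot(*np.diff(c,axis=0).T))];g=np.gradient(c,axis=0)
    h=np.unwrap(np.arctan2(g[:,1],g[:,0]));k=np.gradient(h,s)
    x=np.linspace(0,s[-1],int(np.ceil(s[-1]/step))+1)
    return np.c_[np.interp(x,s,c[:,0]),np.interp(x,s,c[:,1]),np.interp(x,s,h)],1/np.abs(k[5:-5]).max()
ring0=np.array([.6145,.1528]);a0=np.radians(-105)
path1=bez([ring0,ring0+.075*u(a0),mid-.165*D,mid-.085*D])
E
python3 - <<'E'
from plan import *
from plant import *
w,R=sample(path1,.025);print("Rmin",R);print(np.c_[w[:,:2].round(3),np.degrees(w[:,2]).round(0)])
print("clear far",np.hypot(*(path1-far).T).min(),"timer",np.hypot(*(path1-[.456,.187]).T).min())
p=ring0-u(a0)*(L+.014);rot=[0,np.pi/2,a0];print(p,[np.round(inverse_kinematics([*p,z],rot),2) for z in(.14,.01)])
for x in w: assert inverse_kinematics([*(x[:2]-u(x[2])*L),Z],[0,np.pi/2,x[2]]) is not None
gripper_to(.036)
movep([*p,.15],rot)
s=observe();print(s["time_s"],s["eef_pos"],s["opening"],s["ft_force"])
print(move_l([*p,.06],feed=.1,max_force=6)); 
for n in("scene","top"): cv2.imwrite(f"pics/{n}1.png",get_image(n)[0][:,:,::-1])
print(observe()["ft_force"],observe()["time_s"])
E
```

```text
Rmin 0.08004584168125702
[[ 6.14e-01  1.53e-01 -1.05e+02]
 [ 6.06e-01  1.32e-01 -1.16e+02]
 [ 5.95e-01  1.12e-01 -1.24e+02]
 [ 5.81e-01  9.40e-02 -1.29e+02]
 [ 5.67e-01  7.60e-02 -1.31e+02]
 [ 5.52e-01  5.90e-02 -1.30e+02]
 [ 5.37e-01  4.20e-02 -1.27e+02]
 [ 5.25e-01  2.30e-02 -1.20e+02]
 [ 5.15e-01  2.00e-03 -1.09e+02]
 [ 5.11e-01 -2.00e-02 -9.40e+01]
 [ 5.12e-01 -4.30e-02 -7.80e+01]]
clear far 0.1271950962105065 timer 0.15580032124110693
[0.62857976 0.20534636] [array([ 0.2 ,  0.38,  1.51, -0.  ,  1.26,  0.46]), array([ 0.2 ,  0.54,  1.56, -0.  ,  1.04,  0.46])]
2.725 [0.62823532 0.20655377 0.15027363] 0.0361897741787648 [-0.34806128 -0.34494156  0.45654503]
False
[0.22448478 0.37540996 0.64503509] 3.875
```

```bash
python3 -c "
import cv2,numpy as np
a=cv2.imread('pics/scene1.png')[60:300,130:430];b=cv2.imread('pics/top1.png')[80:320,120:420]
cv2.imwrite('pics/c1.png',cv2.resize(np.hstack([a,b]),(800,320)))"
```

```text
(no output)
```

View pics/c1.png

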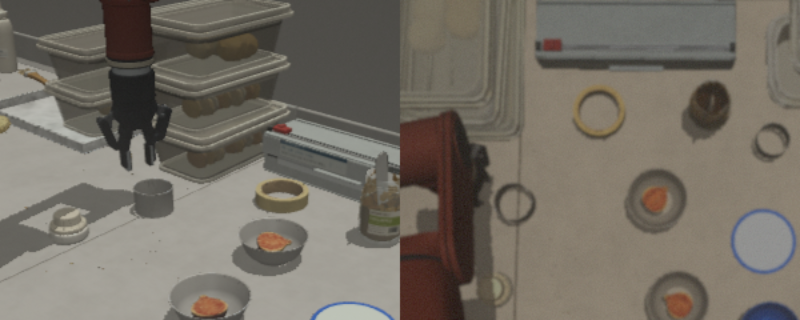

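The picture shows the gripper upright behind the ring, clear of the boxes, with ring and timer unmoved. Now I'll lower it and push the first half of the curve.

```bash
cat >> plan.py <<'E'
def push(w,feed=.05,f=8):
    from plant import move_l,observe
    for x in w:
        r=move_l([*(x[:2]-u(x[2])*L),Z],feed=feed,rotation=[0,np.pi/2,x[2]],max_force=f)
        if r: print("STOP",x,observe()["ft_force"]);return False
    return True
def snap(k,box):
    from plant import get_image
    o=[]
    for n in("scene","top"):
        p,d=get_image(n);cv2.imwrite(f"pics/{n}{k}.png",p[:,:,::-1]);np.save(f"{n}_d{k}.npy",d)
        x0,y0,x1,y1=box[n];o.append(cv2.resize(p[y0:y1,x0:x1,::-1],(400,320)))
    cv2.imwrite(f"pics/c{k}.png",np.hstack(o))
E
python3 - <<'E'
from plan import *
from plant import *
p=ring0-u(a0)*(L+.014);print(move_l([*p,Z],feed=.08,max_force=6))
s=observe();print(s["eef_pos"],s["ft_force"],s["opening"])
w,R=sample(path1,.02)
print(len(w),push(w[:6]))
s=observe();print(s["time_s"],s["eef_pos"],s["ft_force"],w[5])
snap(2,dict(scene=(130,100,430,340),top=(150,120,450,360)))
E
```

```text
False
[0.62880463 0.20537214 0.0100567 ] [-1.14045275 -0.26286217  0.46405142] 0.03591208060359433
13 True
7.7667 [0.59032073 0.10394467 0.01003816] [ 1.09213227  0.58771335 -0.53608981] [ 0.56403041  0.07362096 -2.28411952]
```

View pics/c2.png

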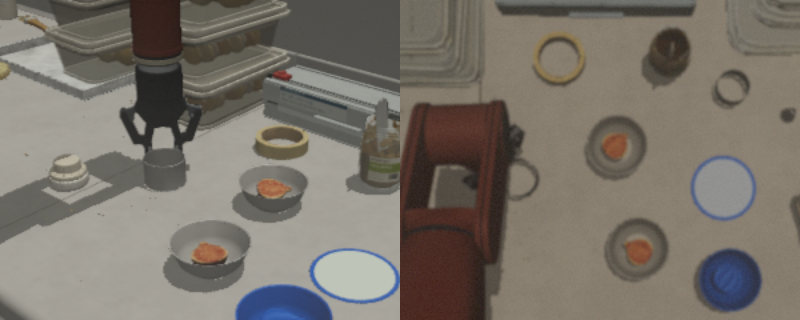

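The ring moves with the fingers. Next I'll measure its actual offset from the plan.

```bash
cat >> plan.py <<'E'
def meas(k,c,hd=None):
    from scipy.optimize import least_squares
    c=np.array(c)
    for n in("top","scene"):
        P=cloud(n,np.load(f"{n}_d{k}.npy")).reshape(-1,3)
        q=P[(np.hypot(P[:,0]-c[0],P[:,1]-c[1])<.055)&(P[:,2]>.034)&(P[:,2]<.054)][:,:2]
        if hd is not None: q=q[(q-c)@u(hd)>-.012]   # front part: away from the fingers
        if len(q)<15: print(n,"few",len(q));continue
        f=lambda p:np.hypot(q[:,0]-p[0],q[:,1]-p[1])-.0337
        r=least_squares(f,c,loss="soft_l1",f_scale=.002);print(n,len(q),"centre",r.x.round(4),"off plan mm",((r.x-c)*1e3).round(1),"rms mm",(np.std(f(r.x))*1e3).round(1))
E
python3 - <<'E'
from plan import *
meas(0,ring0); meas(2,[.564,.0736],-2.284)
E
```

```text
top 111 centre [0.6128 0.1525] off plan mm [-1.7 -0.3] rms mm 0.6
scene 275 centre [0.6148 0.1539] off plan mm [0.3 1.1] rms mm 1.7
top 40 centre [0.5619 0.0712] off plan mm [-2.1 -2.4] rms mm 0.3
scene 173 centre [0.5637 0.0731] off plan mm [-0.3 -0.5] rms mm 1.4
```

```bash
python3 - <<'E'
from plan import *
from plant import *
w,R=sample(path1,.02)
print(push(w[6:]))
s=observe();print(s["time_s"],s["eef_pos"],s["ft_force"],w[-1])
snap(3,dict(scene=(180,150,420,342),top=(210,160,410,320)))
meas(3,w[-1,:2],w[-1,2])
for n in("top","scene"):
    P=cloud(n,np.load(f"{n}_d3.npy")).reshape(-1,3)
    from scipy.optimize import least_squares
    for c in(near,far):
        q=P[(abs(np.hypot(P[:,0]-c[0],P[:,1]-c[1])-.053)<.006)&(P[:,2]>.036)&(P[:,2]<.05)][:,:2]
        f=lambda p:np.hypot(q[:,0]-p[0],q[:,1]-p[1])-.054
        print(n,len(q),least_squares(f,c,loss="soft_l1",f_scale=.002).x.round(4),c)
E
```

```text
True
11.7 [ 0.50442997 -0.00306255  0.01007515] [ 0.15383809  0.58096915 -0.0659413 ] [ 0.51245354 -0.04276255 -1.36440485]
top 26 centre [ 0.5118 -0.0442] off plan mm [-0.7 -1.5] rms mm 0.4
scene 240 centre [ 0.5131 -0.0428] off plan mm [ 0.6 -0. ] rms mm 1.2
top 279 [ 0.4371 -0.1461] [ 0.4376 -0.1456]
top 266 [ 0.6214 -0.107 ] [ 0.6227 -0.1062]
scene 445 [ 0.4373 -0.1453] [ 0.4376 -0.1456]
scene 335 [ 0.6222 -0.1061] [ 0.6227 -0.1062]
```

View pics/c3.png

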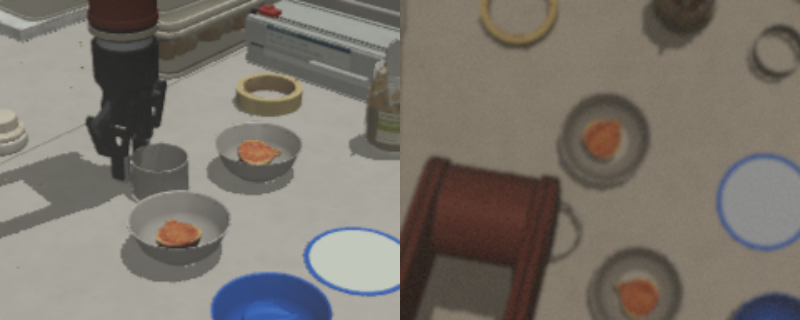

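The ring is centred on the gap axis within about 1 mm in both views. Next is straight through the gap.

```bash
python3 - <<'E'
from plan import *
from plant import *
m=mid-.0005*e; a=np.arctan2(D[1],D[0])
w=[[*(m+s*D),a] for s in(-.06,-.03,0,.03,.06,.085)]
print(push(np.array(w),feed=.04,f=6))
s=observe();print(s["time_s"],s["eef_pos"],s["ft_force"],w[-1])
snap(4,dict(scene=(220,150,460,342),top=(230,170,430,330)))
meas(4,w[-1][:2],a)
E
```

```text
True
16.95 [ 0.53885464 -0.16966597  0.0099173 ] [-0.54103535 -0.88988734  0.03019054] [np.float64(0.5473574198893153), np.float64(-0.2091415443198455), np.float64(-1.3610685079286198)]
top few 0
scene 284 centre [ 0.5479 -0.2096] off plan mm [ 0.5 -0.5] rms mm 1.2
```

View pics/c4.png

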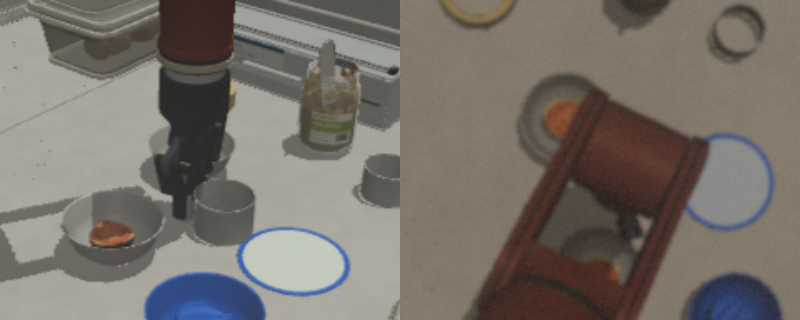

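The ring is through without contact and 0.7 mm from plan. Now onto the mat.

```bash
python3 - <<'E'
from plan import *
from plant import *
a=np.arctan2(D[1],D[0]);p0=mid-.0005*e+.085*D;h=np.radians(-95)
w,R=sample(bez([p0,p0+.03*D,mat-.035*u(h),mat]),.016);print(R,np.degrees(w[:,2]).round())
print(push(w[1:],feed=.04,f=6))
s=observe();print(s["time_s"],s["eef_pos"],s["ft_force"])
b=w[-1,:2]-u(w[-1,2])*(L+.03); print(move_l([*b,Z],feed=.05)); 
snap(5,dict(scene=(280,200,520,392),top=(290,170,490,330)))
meas(5,mat,w[-1,2])
E
```

```text
0.16987850329464205 [-78. -83. -87. -91. -93. -94. -95.]
True
20.3167 [ 0.55197432 -0.26202091  0.00999803] [ 0.85534279  0.12591315 -0.10761278]
False
top few 10
scene 311 centre [ 0.5489 -0.3029] off plan mm [ 0.4 -0.9] rms mm 1.1
```

View pics/c5.png

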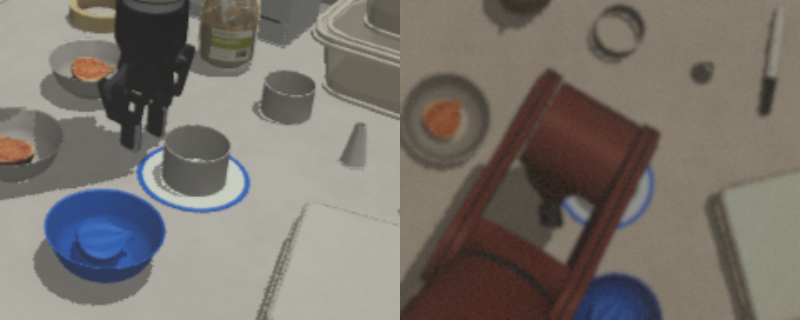

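The ring stands on the mat with the blue rim visible all round. I'll lift straight up, swing aside and verify.

```bash
python3 - <<'E'
from plan import *
from plant import *
s=observe();p=s["eef_pos"]
print(move_l([p[0],p[1],.2],feed=.12,max_force=8))
movep([.45,.1,.25],[0,np.pi/2,-1.4])
snap(6,dict(scene=(160,150,520,438),top=(170,140,470,380)))
meas(6,mat); 
from scipy.optimize import least_squares
for n in("top","scene"):
  for k in(0,6):
    im=cv2.imread(f"pics/{n}{k}.png");m=cv2.inRange(cv2.cvtColor(im,cv2.COLOR_BGR2HSV),(100,90,50),(130,255,255))
    x=rays(n,np.argwhere(m)[:,::-1],0.);q=x[abs(np.hypot(*(x-mat).T)-.058)<.008];print(n,k,"mat",len(q),circ(q))
print(observe()["time_s"])
E
```

```text
False
top 92 centre [ 0.5481 -0.3041] off plan mm [-0.4 -2.1] rms mm 0.5
scene 460 centre [ 0.5489 -0.3029] off plan mm [ 0.4 -0.9] rms mm 1.0
top 0 mat 145 (array([ 0.54977498, -0.30359272]), np.float64(0.056852192506820554))
top 6 mat 155 (array([ 0.54979158, -0.30367739]), np.float64(0.056847407735337474))
scene 0 mat 352 (array([ 0.5517592 , -0.30113477]), np.float64(0.05724545295154296))
scene 6 mat 291 (array([ 0.55163913, -0.30117573]), np.float64(0.05717346330302989))
24.325
```

View pics/c6.png

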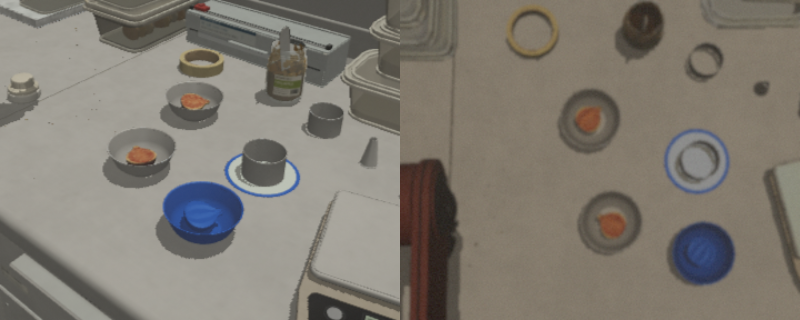

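The ring stands upright about 3 mm from the mat centre, against a margin of about 25 mm. The bystanders look unmoved and the arm is clear, so I'm handing in.

```bash
python3 - <<'E'
from plant import *
job_done()
E
```

```text
the job is handed in; nothing more can be done
```

The larger ring now stands upright on the round mat, and I've handed the job in. I pushed it from behind with the two fingers set 36 mm apart, along a curve onto the gap axis, straight between the bowls, then onto the mat. I never gripped or lifted it.

- **Position:** after retreating, the ring's centre measured 2 mm (top camera) and 3 mm (scene camera) from the mat's centre. The margin for standing wholly on the mat is about 25 mm.
- **Contact:** no force stop triggered during the pushes (limits 6–8 N), and the bowls showed no sign of being touched.
- **Bystanders:** the smaller ring, nozzle, tape and timer looked unmoved in the last pictures. I judged that by eye and didn't re-measure them.
- **Time:** the clock read 24.3 s at the last check, against the 54 s limit.
- **Disagreements and failed checks:**
  - The two cameras differed by about 2–3 mm in places, about what the calibration error would give.
  - The top camera could not see the ring just past the gap or when I first reached the mat, so only the scene camera checked it there.

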